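Put the doming punches back in their holders by size

ROBOT

A 6-joint arm with a two-finger parallel gripper is mounted at the origin on the work surface. World frame = base frame: x ahead of the robot, y to its left, z up, the work surface at z = 0. Lengths are in m, angles in degrees, forces in N, time in s.
With the tool pointing down it reaches from about 0.3 to 0.75 m from the base axis. Payload 8.5 kg.
Tool frame: the origin (TCP) lies at the very end of the fingers, on their centre line; the grasp point (between the pads) lies 19 mm behind it (env.hold_point_z is the distance from the TCP to the grasp point, in m); z points along the fingers, y is the line along which they close (so a half turn about z gives the same grasp; the last joint's range is limited). The gripper opens to 85 mm and grips with 20 to 120 N. Pads are 22 mm wide; open, the fingers measure 114 mm over their backs; the gripper's body (76 mm by 85 mm) begins 54 mm behind the grasp point. The pads swing forward as they close: fully open they stand 13 mm farther back than shut.
Start: joints at [57.794, 21.807, 74.336, -0, 83.858, -12.336], TCP at [0.187, 0.517, 0.231] pointing down, gripper open.
Joint ranges: [-178.18, 178.18], [-50.72, 133.34], [12.68, 142.11], [-81.47, 261.47], [9.98, 163.14], [-165.26, 165.26]. Speed limits (degrees/s): [136.94, 136.94, 180, 180, 180, 180].

INTERFACE

Orientations are given as a 3x3 rotation matrix whose columns are the frame's x, y, z axes.
In Python, from rig import env, optics gives the robot as it stands.
- The arm moves only by the shell command python3 -m jog 'ROWS' [OPENING] [FORCE]. ROWS is JSON, a list of rows, each an object with "linear": the shift along the tool's x, y, z in units of 40 mm (1.0 is 40 mm), a list of three; "roll": the turn about the tool's z in units of 5 degrees (1.0 is 5 degrees). A call has 1 to 12 rows; each row shifts and turns the commanded pose from where the row before left it, along the tool's axes as they then stand; what a row does not reach is not made up. A row lasts 1/12 s, in which the tool goes at most 41.7 mm and 7.16 degrees, less where a joint would pass 70% of its speed; a pose out of reach is approached as far as the arm can. A call is refused whole if a number of a shift passes 1 or a number of a turn 1, either way. A call with a gripper value outside its range is refused whole. OPENING is the opening, from -1 (shut) to 1 (fully open), set as the call begins (- or left out, the last holds). The fingers move at their own pace and stop on an object; FORCE is the grip in N (left out, the last holds). Time passes only in rows, so rows that do not move let the fingers close. It gives the time, the measured TCP pose, the force, the opening and the grip force at its end, in the units of the state.
- env.observe(): the state, without advancing time (a new reading comes with each control period).
- optics.get_image(name): name is "scene" or "top" or "wrist"; returns the picture (400x640x3 uint8, red, green, blue); there is no depth.
- optics.calibration(name): a dict with "fov_y" (degrees; the focal length in pixels is half the picture's height over the tangent of half this angle, whatever the lens; pixels are square), "cx", "cy" (the principal point, pixels), "D" ([k1, k2, p1, p2, k3] as OpenCV has them; the pictures are not rectified), "T" (4x4, takes a point from camera to world coordinates). Camera axes: x right, y down, z forward; pixel columns grow to the right and rows downward; lengths in m; the calibration is good to about 2 mm. A picture is of the moment at which its call begins: read the wrist's pose just before it. calibration takes no time and is no camera call; for the wrist camera it gives the pose at the moment of the call.
- env.close_job(): hands the job in; it is judged then, once.
The state is a dict: "time_s": time; "q": joint angles; "qvel": joint speeds; "joint_efforts": joint torques, N m; "position": TCP position; "tool_rot": TCP orientation; "ft_force": force on the tool from outside, world axes, zero at the start; "wrist_torque": the same for the moment, N m; "grip_width": finger opening in m; "gripper_force": force on a finger pad.
Only numpy, scipy, OpenCV 4.12 (cv2) and the standard library are available. Lean on these libraries where they do the work, as an engineer would, in place of code of your own. Each camera call takes 0.05 s, during which the arm holds its last target. There are 200 camera calls.

TASK

Put the silversmith's four ball-headed doming punches away: stand each one upright, ball up, in the hole of the wooden holder of its own rank in size, the smallest ball in the smallest holder and so on up to the largest in the largest. Leave the two flat-topped punches standing where they are.

Things in the scene. Friction and masses are not known exactly. Their poses are not given: they have to be found in the camera images.
- punch_xs: doming punch with the smallest ball head: a round steel shank 14 mm across, dark, standing upright on its flat foot, with a bright steel ball 18 mm across on top; 76 mm tall overall, so the ball's centre is 67 mm above the foot. Loose. Origin at the centre of the foot, z up along the shank.
- punch_s: doming punch with the second smallest ball head: a round steel shank 17 mm across, dark, standing upright on its flat foot, with a bright steel ball 26 mm across on top; 76 mm tall overall, so the ball's centre is 63 mm above the foot. Loose. Origin at the centre of the foot, z up along the shank.
- punch_m: doming punch with the second largest ball head: a round steel shank 21 mm across, dark, standing upright on its flat foot, with a bright steel ball 34 mm across on top; 76 mm tall overall, so the ball's centre is 59 mm above the foot. Loose. Origin at the centre of the foot, z up along the shank.
- punch_l: doming punch with the largest ball head: a round steel shank 26 mm across, dark, standing upright on its flat foot, with a bright steel ball 42 mm across on top; 76 mm tall overall, so the ball's centre is 55 mm above the foot. Loose. Origin at the centre of the foot, z up along the shank.
- holder_xs: smallest of four turned light-wood holders, a round cup 52 mm across outside and 32 mm high, fixed to the bench, with one upright round hole 28 mm across and 22 mm deep (hole floor 10 mm above the bench, dark). Origin at the centre of the underside, on the bench, z up.
- holder_s: second smallest of four turned light-wood holders, a round cup 60 mm across outside and 32 mm high, fixed to the bench, with one upright round hole 36 mm across and 22 mm deep (hole floor 10 mm above the bench, dark). Origin at the centre of the underside, on the bench, z up.
- holder_m: second largest of four turned light-wood holders, a round cup 68 mm across outside and 32 mm high, fixed to the bench, with one upright round hole 44 mm across and 22 mm deep (hole floor 10 mm above the bench, dark). Origin at the centre of the underside, on the bench, z up.
- holder_l: largest of four turned light-wood holders, a round cup 78 mm across outside and 32 mm high, fixed to the bench, with one upright round hole 54 mm across and 22 mm deep (hole floor 10 mm above the bench, dark). Origin at the centre of the underside, on the bench, z up.
- flat_a: flat-topped steel punch, a plain dark cylinder 24 mm across and 64 mm tall with a bevelled flat top and no ball, standing upright on the bench. Loose; it is to stay where it is. Origin at the centre of its foot, z up.
- flat_b: flat-topped steel punch, a plain dark cylinder 32 mm across and 64 mm tall with a bevelled flat top and no ball, standing upright on the bench. Loose; it is to stay where it is. Origin at the centre of its foot, z up.
Mind the look-alikes: they are no part of the job. Leave any yellow look-alike of the punch_m alone.

How it is judged (in metres and radians):
At the end, for the whole second after the job is handed in: Each ball-headed punch stands in the hole of the holder of its own rank in size, foot on the hole floor (within 4 mm), within 15 mm of the centre and within 0.12 rad of upright, released and at rest; both flat-topped punches stand within 30 mm of where they began (horizontal distance between punch_xs and holder_xs below 0.015 m and z of punch_xs in the frame of holder_xs between 0.006 and 0.014 m and angle between each of punch_xs, punch_s, punch_m, punch_l's own z axis and vertical below 0.12 rad and linear speed of each of punch_xs, punch_s, punch_m, punch_l below 0.02 m/s and horizontal distance between punch_s and holder_s below 0.015 m and z of punch_s in the frame of holder_s between 0.006 and 0.014 m and horizontal distance between punch_m and holder_m below 0.015 m and z of punch_m in the frame of holder_m between 0.006 and 0.014 m and horizontal distance between punch_l and holder_l below 0.015 m and z of punch_l in the frame of holder_l between 0.006 and 0.014 m and distance of each of flat_a, flat_b from where it was at the start of the episode below 0.03 m and angle between each of flat_a, flat_b's own z axis and vertical below 0.3 rad); the robot touches nothing.
It fails at once if a flat-topped punch is shifted more than 30 mm or knocked over (distance of any of flat_a, flat_b from where it was at the start of the episode above 0.03 m or angle between any of flat_a, flat_b's own z axis and vertical above 0.3 rad).
It also fails if it takes over 106 s, if anything falls off the work surface, if the arm or the gripper's body presses on something with over 40 N, if the wrist force passes 120 N, or if a joint passes its speed limit or range.

## Working session

There is one attempt and no reset: what is moved stays moved. The work goes in short steps, Python scripts to look and compute and a shell command to move; the robot and the scene stay as the last step left them, time stands still between calls to the robot, and variables do not carry over. Pictures are saved under pics/ and viewed, at most 14 in all, crops included, and the job is handed in when it is done.

```bash
ls; mkdir -p pics
python3 - <<'E'
from rig import env, optics
import cv2,numpy as np
s=env.observe();print(s['time_s'],s['position'],s['tool_rot'],env.hold_point_z,s['grip_width'])
for n in('scene','top'):
    cv2.imwrite(f'pics/{n}0.png',optics.get_image(n)[:,:,::-1]);c=optics.calibration(n);print(n,c)
E
```

```text
pics
0.0 [0.18679593 0.51698816 0.23070965] [[-9.40446516e-01  3.39940801e-01 -7.76230428e-04]
 [ 3.39941558e-01  9.40445695e-01 -1.27730942e-03]
 [ 2.95792977e-04 -1.46511418e-03 -9.99998883e-01]] 0.0187 0.08536843988182705
scene {'fov_y': 49.646042310484454, 'cx': 324.0584725131262, 'cy': 198.32662730427475, 'D': array([-0.11321151,  0.        ,  0.        ,  0.        ,  0.        ]), 'T': array([[ 0.04637427,  0.58303821, -0.81112014,  1.35940047],
       [ 0.99888645, -0.02001315,  0.04272388, -0.05024667],
       [ 0.00867659, -0.8121982 , -0.58331706,  0.6196626 ],
       [ 0.        ,  0.        ,  0.        ,  1.        ]])}
top {'fov_y': 42.272691002059254, 'cx': 318.9057421401061, 'cy': 202.50839707163078, 'D': array([-0.06529591,  0.        ,  0.        ,  0.        ,  0.        ]), 'T': array([[ 0.00411758, -0.99791543,  0.06440377,  0.44865943],
       [-0.99988526, -0.00316971,  0.01481288, -0.01299387],
       [-0.01457786, -0.06445737, -0.99781398,  1.33113604],
       [ 0.        ,  0.        ,  0.        ,  1.        ]])}
```

View pics/scene0.png

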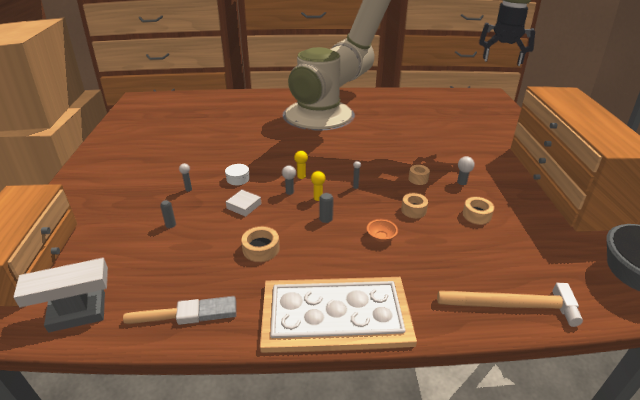

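View pics/top0.png

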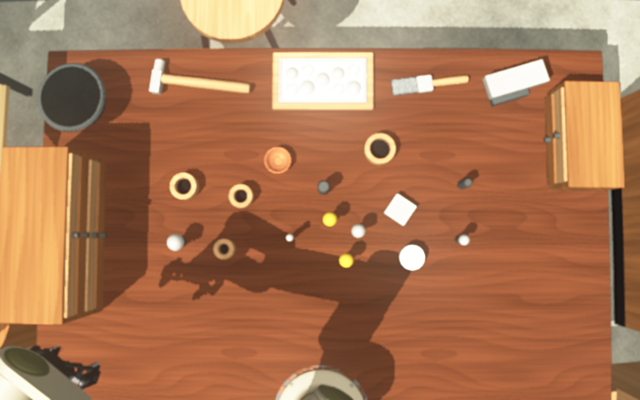

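The top view shows the balls at about (175,242) l, (290,238) xs, (358,231) m and (464,240) s. The holders are at (224,249) xs, (240,195) s, (183,186) m and (380,149) l. The flats are at (323,187) and (465,183), and there are yellow look-alikes at (330,220) and (346,261). Next I'll measure these.

```bash
cat > h.py <<'E'
import cv2,numpy as np
def ray(c,px):
    f=200/np.tan(np.radians(c['fov_y']/2));K=np.array([[f,0,c['cx']],[0,f,c['cy']],[0,0,1]])
    u=cv2.undistortPoints(np.array([[px]],float),K,c['D'])[0,0]
    T=c['T'];return T[:3,3],T[:3,:3]@np.array([u[0],u[1],1])
def plane(c,px,z):
    o,d=ray(c,px);return o+d*(z-o[2])/d[2]
def tri(r):  # least-squares crossing and residual
    A=0;b=0
    for o,d in r:
        d=d/np.linalg.norm(d);P=np.eye(3)-np.outer(d,d);A=A+P;b=b+P@o
    x=np.linalg.solve(A,b)
    return x,[np.linalg.norm(np.cross(x-o,d/np.linalg.norm(d))) for o,d in r]
def blobs(m,amin,amax,box):
    n,l,s,c=cv2.connectedComponentsWithStats(m.astype(np.uint8))
    return [(c[i].round(1),s[i]) for i in range(1,n) if amin<=s[i][4]<=amax and box[0]<c[i][0]<box[1] and box[2]<c[i][1]<box[3]]
E
python3 - <<'E'
from h import *
from rig import optics
for n,box in(('top',(150,490,130,280)),('scene',(140,500,140,265))):
    im=cv2.imread(f'pics/{n}0.png');hsv=cv2.cvtColor(im,cv2.COLOR_BGR2HSV)
    c=optics.calibration(n);H,S,V=cv2.split(hsv)
    for nm,m in(('grey',(S<70)&(V>110)),('wood',(H>10)&(H<26)&(S>50)&(S<165)&(V>120)),('dark',(V<60)&(S<150))):
        for ct,s in blobs(m,12,1500,box): print(n,nm,ct,s)
x0,y0,x1,y1=150,130,490,280
im=cv2.imread('pics/top0.png')[y0:y1,x0:x1];a=cv2.resize(im,(800,353),interpolation=cv2.INTER_CUBIC)
cv2.imwrite('pics/topc.png',a)
E
```

```text
top grey [175.8 177.7] [174 176   5   5  12]
top grey [467.7 182.4] [464 179   8   8  43]
top grey [322.9 186.4] [318 181  11  12 101]
top grey [400.  209.1] [384 193  33  33 614]
top grey [357.9 230.6] [351 224  14  14 151]
top grey [175.  242.1] [167 234  17  17 225]
top grey [289.3 237.3] [286 234   8   8  52]
top grey [463.3 239.5] [458 235  12  10  96]
top grey [411.6 257.1] [399 244  27  27 558]
top wood [300.5 131.8] [297 130   8   5  13]
top wood [337.7 133.9] [333 132  10   4  15]
top wood [359.6 133.3] [356 132   7   5  12]
top wood [379.6 148.4] [363 132  34  35 650]
top wood [276.9 159.9] [263 147  28  27 583]
top wood [183.9 186.4] [169 172  31  29 498]
top wood [240.5 195.6] [227 183  27  26 451]
top wood [399.6 210.2] [383 193  35  35 104]
top wood [357.6 231.1] [348 223  18  16  62]
top wood [377.8 229.9] [371 228  13   5  25]
top wood [171.7 239.5] [166 234  16  17  32]
top wood [288.1 238.7] [285 234   9   8  15]
top wood [343.2 235.2] [340 234   8   4  13]
top wood [464.8 240.5] [457 234  13  12  30]
top wood [315.1 236.8] [311 236   9   3  16]
top wood [223.4 248.
[... 207 characters left out ...]
p dark [223.8 248.5] [222 245   5   8  32]
scene grey [465.9 163.4] [458 157  16  14 176]
scene grey [356.7 163.8] [353 161   8   7  40]
scene grey [183.9 168. ] [180 164  10   9  72]
scene grey [237.  173.9] [225 164  24  21 432]
scene grey [288.5 171.5] [282 166  14  12 135]
scene grey [243.1 202.4] [226 190  35  26 595]
scene grey [326.3 195.5] [321 193  12   6  47]
scene grey [164.9 201.9] [162 201   7   3  16]
scene wood [418.6 174.2] [410 165  20  20 286]
scene wood [414.8 204.7] [402 193  27  25 488]
scene wood [478.2 209.6] [462 196  33  29 708]
scene wood [260.4 243.1] [241 225  39  37 999]
scene dark [459.3 177. ] [458 172   4  11  21]
scene dark [260.  241.6] [250 238  21   8 117]
```

View pics/topc.png

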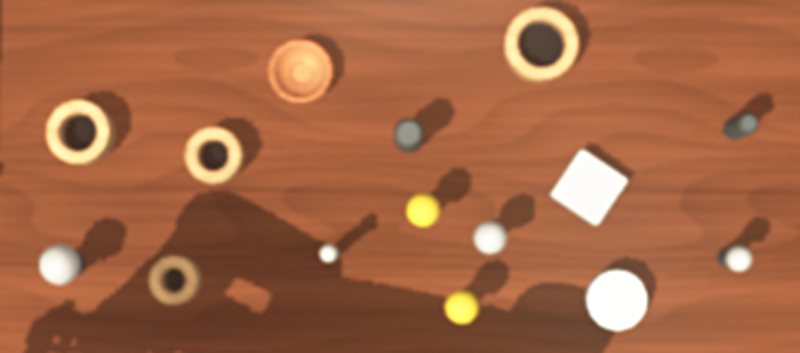

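The enlarged crop shows the four white balls, the four cups, the two flat tops and the yellow look-alikes, all separate. Triangulating them now.

Run:
```python
from h import *
from rig import optics
t=optics.calibration('top');s=optics.calibration('scene')
B=dict(xs=((289.5,237.5),(356.7,163.9),.067),s=((463.6,239.7),(184.2,168.2),.063),m=((358,230.7),(288.6,171.7),.059),l=((175.2,242),(465.9,163.9),.055))
for k,(a,b,z) in B.items():
    x,r=tri([ray(t,a),ray(s,b)]);print('ball',k,x.round(4),np.round(r,4),plane(t,a,z).round(4)[:2],plane(s,b,z).round(4)[:2])
H=dict(xs=(223.7,248.8),s=(240.4,195.6),m=(183.6,186.2),l=(379.8,148.9))
for k,a in H.items(): print('holder',k,plane(t,a,.032).round(4))
for k,a in dict(a=(467.7,182.4),b=(322.9,186.4)).items(): print('flat',k,plane(t,a,.064).round(4))
for k,a in dict(y1=(330,220),y2=(346,261)).items(): print('yel',k,plane(t,a,.06).round(4))
w=optics.calibration('wrist');print(w)
from rig import env;p=env.observe();R=p['tool_rot'];print('cam in tool',R.T@(w['T'][:3,3]-p['position']),R.T@w['T'][:3,:3])
```

```text
ball xs [0.4444 0.0777 0.0649] [0.0004 0.0004] [0.4444 0.0772] [0.448  0.0776]
ball s [ 0.4404 -0.35    0.0594] [0.0002 0.0002] [ 0.4404 -0.3489] [ 0.4463 -0.3483]
ball m [ 0.4618 -0.0905  0.0564] [0.0001 0.0001] [ 0.4617 -0.0904] [ 0.466  -0.0902]
ball l [0.4317 0.3636 0.0528] [0.0005 0.0005] [0.4316 0.3625] [0.4352 0.3626]
holder xs [0.415  0.2454 0.032 ]
holder s [0.5494 0.2049 0.032 ]
holder m [0.573  0.3506 0.032 ]
holder l [ 0.6691 -0.1474  0.032 ]
flat a [ 0.5813 -0.3607  0.064 ]
flat b [ 0.5702 -0.0038  0.064 ]
yel y1 [ 0.4877 -0.0216  0.06  ]
yel y2 [ 0.3876 -0.061   0.06  ]
{'fov_y': 69.19260321408902, 'cx': 317.3582569568561, 'cy': 196.1045445008265, 'D': array([-0.04464833,  0.        ,  0.        ,  0.        ,  0.        ]), 'T': array([[ 0.34045945,  0.89782406,  0.27928359,  0.11482352],
       [ 0.94025818, -0.32465713, -0.10252949,  0.54294056],
       [-0.00138203,  0.29750582, -0.954719  ,  0.37277575],
       [ 0.        ,  0.        ,  0.        ,  1.        ]])}
cam in tool [ 0.0765596  -0.00027385 -0.14196815] [[-5.90630155e-04 -9.54632798e-01 -2.97784943e-01]
 [ 9.99999821e-01 -5.35198493e-04 -2.67683158e-04]
 [ 9.61650694e-05 -2.97785048e-01  9.54632943e-01]]
```

```bash
python3 -m jog '[{"linear":[0,0,0],"roll":-1},{"linear":[0,0,0],"roll":-1},{"linear":[0,0,0],"roll":-1},{"linear":[0,0,0],"roll":-0.98},{"linear":[-0.76,-0.48,0],"roll":0},{"linear":[-0.76,-0.48,0],"roll":0},{"linear":[-0.76,-0.48,0],"roll":0},{"linear":[-0.76,-0.48,0],"roll":0},{"linear":[-0.76,-0.48,0],"roll":0},{"linear":[-0.76,-0.48,0],"roll":0},{"linear":[-0.76,-0.48,0],"roll":0},{"linear":[-0.5,-0.48,0],"roll":0}]' 1 40
python3 - <<'E'
from rig import env,optics
import cv2
p=env.observe();c=optics.calibration('wrist');im=optics.get_image('wrist');print(p['position'].round(4),p['tool_rot'].round(3),p['q'])
cv2.imwrite('pics/w1.png',im[:,:,::-1])
import pickle;pickle.dump(c,open('w1.pkl','wb'))
E
```

```text
time_s: 1.1
position: [0.4221, 0.3623, 0.2308]
tool_rot: [[-1.0, 0.001, -0.0], [0.001, 1.0, -0.0], [0.0, -0.0, -1.0]]
ft_force: [0.2, -0.1, 0.2]
grip_width: 0.0852
gripper_force: 0.0
[0.4221 0.3623 0.2308] [[-1.     0.001 -0.   ]
 [ 0.001  1.    -0.   ]
 [ 0.    -0.    -1.   ]] [ 2.84533683e+01  2.24720882e+01  7.33667695e+01 -1.49217157e-02
  8.41876670e+01 -6.15083345e+01]
```

View pics/w1.png

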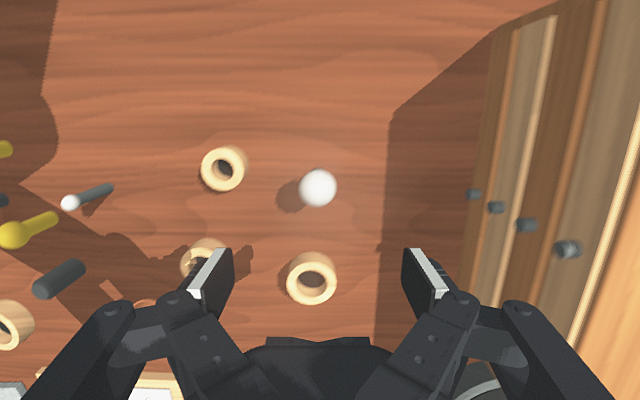

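The wrist view shows the l ball at (318,187), holder xs at (222,169) and holder m at (311,280). I'll cross-check these against the first measurements.

Run:
```python
from h import *
import pickle
c=pickle.load(open('w1.pkl','rb'));im=cv2.imread('pics/w1.png');H,S,V=cv2.split(cv2.cvtColor(im,cv2.COLOR_BGR2HSV))
for ct,s in blobs((S<60)&(V>120),100,3000,(260,360,120,240)): print('ball',s,plane(c,s[:2]+s[2:4]/2-.5,.055).round(4))
def rim(box,R):
    m=((H>10)&(H<26)&(S<150)&(V>150)).astype(np.uint8)
    cs,_=cv2.findContours(m,cv2.RETR_CCOMP,cv2.CHAIN_APPROX_NONE)
    for k in cs:
        (e,ax,an)=cv2.fitEllipse(k) if len(k)>25 else ((0,0),0,0)
        if box[0]<e[0]<box[1] and box[2]<e[1]<box[3]: print(np.round(e,1),np.round(ax,1),plane(c,e,.032).round(4))
rim((190,260,130,210),0);rim((270,350,240,320),0)
```

```text
ball [ 299  169   38   38 1090] [0.4343 0.3622 0.055 ]
[224.7 167.1] [43.9 51.1] [0.4152 0.2509 0.032 ]
[208.3 176.5] [ 5.1 17.6] [0.4266 0.2297 0.032 ]
[224.2 167.3] [12.5 23. ] [0.4154 0.2502 0.032 ]
[206.  158.5] [ 4.7 14. ] [0.4046 0.2293 0.032 ]
[231.2 158.7] [ 8.9 29.2] [0.405  0.2597 0.032 ]
[278.7 252.2] [5.3 9.8] [0.5287 0.3112 0.032 ]
[312.7 276.5] [48.7 54.5] [0.5656 0.3555 0.032 ]
[311.2 278.8] [17.1 27.4] [0.5693 0.3535 0.032 ]
[301.8 267.9] [ 7.8 11.8] [0.5522 0.3411 0.032 ]
[324.4 271.6] [ 7.6 29.8] [0.5579 0.3713 0.032 ]
```

```bash
python3 -m jog '[{"linear":[-0.29,0,0],"roll":0},{"linear":[0,0,0.9],"roll":0},{"linear":[0,0,0.9],"roll":0},{"linear":[0,0,0.9],"roll":0},{"linear":[0,0,0.9],"roll":0},{"linear":[0,0,0.7],"roll":0},{"linear":[0,0,0.5],"roll":0},{"linear":[0,0,0.2],"roll":0},{"linear":[0,0,0],"roll":0},{"linear":[0,0,0],"roll":0}]' 1 60
python3 -m jog '[{"linear":[0,0,0],"roll":0},{"linear":[0,0,0],"roll":0},{"linear":[0,0,0],"roll":0},{"linear":[0,0,0],"roll":0},{"linear":[0,0,0],"roll":0},{"linear":[0,0,0],"roll":0},{"linear":[0,0,0],"roll":0},{"linear":[0,0,0],"roll":0},{"linear":[0,0,0],"roll":0},{"linear":[0,0,0],"roll":0}]' -1 60
python3 -m jog '[{"linear":[0,0,-0.3],"roll":0},{"linear":[0,0,-0.6],"roll":0},{"linear":[0,0,-0.9],"roll":0},{"linear":[0,0,-0.9],"roll":0},{"linear":[0,0,-0.9],"roll":0},{"linear":[0,0,-0.9],"roll":0},{"linear":[0,0,-0.5],"roll":0}]'
python3 - <<'E'
from rig import env,optics
import cv2
cv2.imwrite('pics/w2.png',optics.get_image('wrist')[:,:,::-1]);print(env.observe()['ft_force'])
E
```

```text
time_s: 1.98
position: [0.4317, 0.364, 0.032]
tool_rot: [[-1.0, -0.001, 0.001], [-0.001, 1.0, 0.0], [-0.001, 0.0, -1.0]]
ft_force: [0.2, 1.1, 0.9]
grip_width: 0.0855
gripper_force: 0.0
time_s: 2.82
position: [0.4318, 0.3639, 0.0325]
tool_rot: [[-1.0, -0.001, 0.002], [-0.001, 1.0, 0.001], [-0.002, 0.001, -1.0]]
ft_force: [-0.8, -1.6, 5.7]
grip_width: 0.0395
gripper_force: 59.4
time_s: 3.4
position: [0.4316, 0.364, 0.2354]
tool_rot: [[-1.0, -0.001, 0.004], [-0.001, 1.0, 0.002], [-0.004, 0.002, -1.0]]
ft_force: [1.7, 0.5, -4.9]
grip_width: 0.0396
gripper_force: 61.6
[1.14713723 0.82464678 0.84248658]
```

View pics/w2.png

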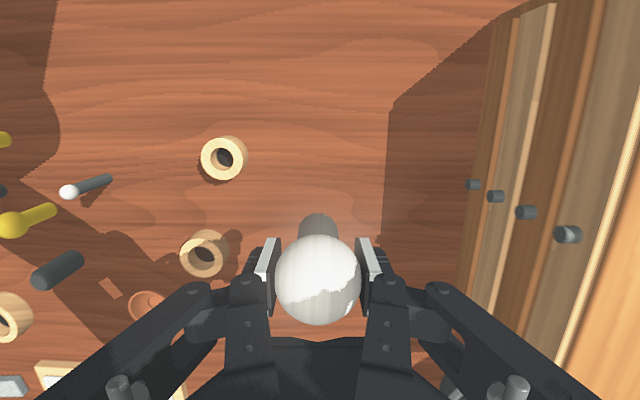

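The l punch is held by its ball, with the shank hanging. Carrying it to just short of holder l.

```bash
python3 -m jog '[{"linear":[-0.1,-0.4,0],"roll":0},{"linear":[-0.2,-0.7,0],"roll":0},{"linear":[-0.24,-0.92,0],"roll":0},{"linear":[-0.24,-0.92,0],"roll":0},{"linear":[-0.24,-0.92,0],"roll":0},{"linear":[-0.24,-0.92,0],"roll":0},{"linear":[-0.24,-0.92,0],"roll":0},{"linear":[-0.24,-0.92,0],"roll":0},{"linear":[-0.24,-0.92,0],"roll":0},{"linear":[-0.24,-0.92,0],"roll":0},{"linear":[-0.24,-0.92,0],"roll":0},{"linear":[-0.24,-0.92,0],"roll":0}]'
python3 -m jog '[{"linear":[-0.24,-0.92,0],"roll":0},{"linear":[-0.2,-0.9,0],"roll":0},{"linear":[-0.1,-0.6,0],"roll":0},{"linear":[0,-0.2,0],"roll":0},{"linear":[0,0,0],"roll":0},{"linear":[0,0,0],"roll":0},{"linear":[0,0,0],"roll":0}]'
python3 - <<'E'
from rig import env,optics
import cv2,pickle
p=env.observe();print(p['q'].round(1))
pickle.dump(optics.calibration('wrist'),open('w3.pkl','wb'))
cv2.imwrite('pics/w3.png',optics.get_image('wrist')[:,:,::-1])
E
```

```text
time_s: 4.45
position: [0.5391, -0.0499, 0.2298]
tool_rot: [[-1.0, -0.0, -0.003], [-0.0, 1.0, 0.001], [0.003, 0.001, -1.0]]
ft_force: [0.5, -0.4, -5.1]
grip_width: 0.0397
gripper_force: 61.6
time_s: 5.03
position: [0.5609, -0.1515, 0.2308]
tool_rot: [[-1.0, -0.002, -0.001], [-0.002, 1.0, 0.001], [0.001, 0.001, -1.0]]
ft_force: [0.1, -0.1, -5.1]
grip_width: 0.0399
gripper_force: 61.7
[ -26.8   25.    69.2    0.    85.9 -116.9]
```

View pics/w3.png

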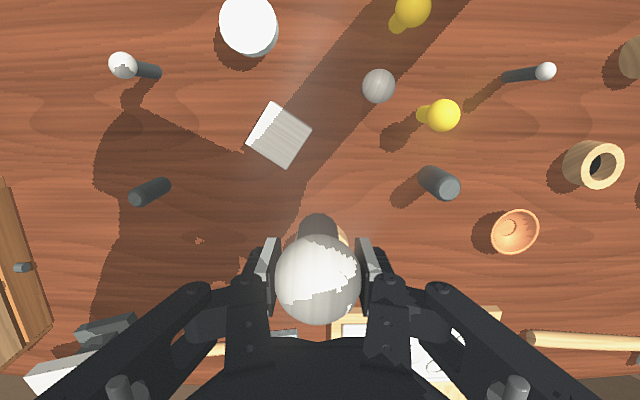

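```bash
python3 -m jog '[{"linear":[-0.5,0.04,0],"roll":0},{"linear":[-0.8,0.04,0],"roll":0},{"linear":[-0.8,0.03,0],"roll":0},{"linear":[-0.5,0,0],"roll":0},{"linear":[-0.1,0,0.5],"roll":0},{"linear":[0,0,0.8],"roll":0},{"linear":[0,0,0.9],"roll":0},{"linear":[0,0,0.8],"roll":0},{"linear":[0,0,0.6],"roll":0},{"linear":[0,0,0.3],"roll":0},{"linear":[0,0,0],"roll":0},{"linear":[0,0,0],"roll":0}]'
python3 - <<'E'
from rig import env,optics
import cv2
im=optics.get_image('scene')[:,:,::-1]
a=cv2.resize(im[180:280,180:340],(800,500),interpolation=cv2.INTER_CUBIC);cv2.imwrite('pics/s3.png',a)
E
```

```text
time_s: 6.08
position: [0.6698, -0.148, 0.0763]
tool_rot: [[-1.0, -0.001, 0.001], [-0.001, 1.0, -0.0], [-0.001, -0.0, -1.0]]
ft_force: [-0.1, -0.5, -4.2]
grip_width: 0.0394
gripper_force: 61.7
```

View pics/s3.png

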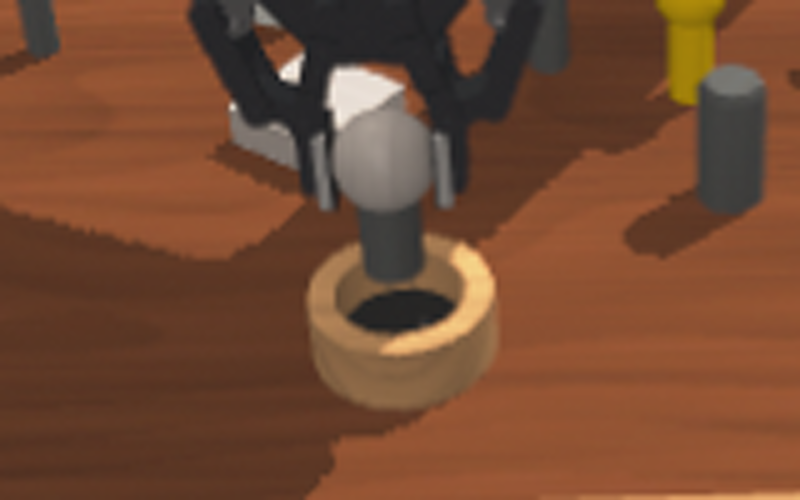

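The l punch is upright over holder l, with its foot about 3 mm short in +y. I'll nudge it, lower, release and rise.

```bash
python3 -m jog '[{"linear":[0,0.08,0],"roll":0},{"linear":[0,0,0.3],"roll":0},{"linear":[0,0,0.3],"roll":0},{"linear":[0,0,0.2],"roll":0},{"linear":[0,0,0],"roll":0},{"linear":[0,0,0],"roll":0}]'
python3 -m jog '[{"linear":[0,0,0],"roll":0},{"linear":[0,0,0],"roll":0},{"linear":[0,0,0],"roll":0},{"linear":[0,0,0],"roll":0},{"linear":[0,0,0],"roll":0},{"linear":[0,0,-0.3],"roll":0},{"linear":[0,0,-0.9],"roll":0},{"linear":[0,0,-0.9],"roll":0},{"linear":[0,0,-0.9],"roll":0},{"linear":[0,0,-0.9],"roll":0},{"linear":[0,0,-0.7],"roll":0},{"linear":[0,0,0],"roll":0}]' 0.6
```

```text
time_s: 6.63
position: [0.669, -0.1453, 0.0425]
tool_rot: [[-1.0, -0.0, -0.001], [-0.0, 1.0, 0.001], [0.001, 0.001, -1.0]]
ft_force: [1.3, -0.6, -4.4]
grip_width: 0.0392
gripper_force: 64.6
time_s: 7.63
position: [0.6708, -0.1458, 0.2359]
tool_rot: [[-1.0, -0.001, 0.012], [-0.001, 1.0, -0.005], [-0.012, -0.005, -1.0]]
ft_force: [0.8, 0.1, 0.8]
grip_width: 0.0684
gripper_force: 0.0
```

```bash
python3 -m jog '[{"linear":[0.7,0.2,0],"roll":0},{"linear":[0.8,0.2,0],"roll":0},{"linear":[0.8,0.2,0],"roll":0},{"linear":[0.8,0.2,0],"roll":0},{"linear":[0.8,0.2,0],"roll":0},{"linear":[0.8,0.2,0],"roll":0},{"linear":[0.5,0.18,0],"roll":0},{"linear":[0,0,0],"roll":0},{"linear":[0,0,0],"roll":0}]' 0.2
cat >> h.py <<'E'
def wball(name,z,near):
    from rig import env,optics
    p=env.observe();c=optics.calibration('wrist');im=optics.get_image('wrist');cv2.imwrite(f'pics/{name}.png',im[:,:,::-1])
    H,S,V=cv2.split(cv2.cvtColor(im,cv2.COLOR_RGB2HSV))
    for ct,s in blobs((S<70)&(V>100),60,4000,(20,620,10,390)):
        x=plane(c,s[:2]+s[2:4]/2-.5,z)
        if np.hypot(*(x[:2]-near))<.04:
            e=x-p['position'];print(s,x.round(4),'tcp',p['position'].round(4),'tool units xy',(-e[0]/.04).round(2),(e[1]/.04).round(2))
E
python3 - <<'E'
from h import *
wball('w4',.059,(.462,-.0905))
E
```

```text
time_s: 8.38
position: [0.4608, -0.09, 0.2283]
tool_rot: [[-1.0, -0.0, 0.002], [-0.0, 1.0, -0.001], [-0.002, -0.001, -1.0]]
ft_force: [1.7, -0.1, 0.9]
grip_width: 0.0514
gripper_force: 0.0
[303 163  31  34 768] [ 0.4623 -0.0896  0.059 ] tcp [ 0.4608 -0.09    0.2283] tool units xy -0.04 0.01
```

View pics/w4.png

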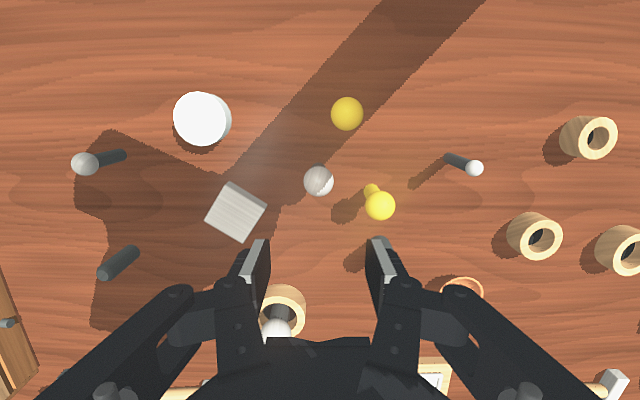

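The m ball is at (318,181), and the l punch stands in its holder at (283,310). Descending onto m.

```bash
python3 -m jog '[{"linear":[-0.04,0,0.5],"roll":0},{"linear":[0,0,0.9],"roll":0},{"linear":[0,0,0.9],"roll":0},{"linear":[0,0,0.9],"roll":0},{"linear":[0,0,0.8],"roll":0},{"linear":[0,0,0.5],"roll":0},{"linear":[0,0,0.3],"roll":0},{"linear":[0,0,0],"roll":0},{"linear":[0,0,0],"roll":0}]'
python3 -m jog '[{"linear":[0,0,0],"roll":0},{"linear":[0,0,0],"roll":0},{"linear":[0,0,0],"roll":0},{"linear":[0,0,0],"roll":0},{"linear":[0,0,0],"roll":0},{"linear":[0,0,0],"roll":0}]' -1 60
python3 -m jog '[{"linear":[0,0,-0.3],"roll":0},{"linear":[0,0,-0.6],"roll":0},{"linear":[0,0,-0.9],"roll":0},{"linear":[0,0,-0.9],"roll":0},{"linear":[0,0,-0.9],"roll":0},{"linear":[0,0,-0.8],"roll":0},{"linear":[0,0,-0.4],"roll":0},{"linear":[0,0,0],"roll":0}]'
```

```text
time_s: 9.18
position: [0.4635, -0.0905, 0.035]
tool_rot: [[-1.0, -0.001, -0.001], [-0.001, 1.0, 0.0], [0.001, 0.0, -1.0]]
ft_force: [0.3, -0.4, -0.1]
grip_width: 0.0512
gripper_force: 0.0
time_s: 9.68
position: [0.4636, -0.0906, 0.0364]
tool_rot: [[-1.0, -0.001, 0.003], [-0.001, 1.0, -0.001], [-0.003, -0.001, -1.0]]
ft_force: [0.2, -0.2, 6.2]
grip_width: 0.0313
gripper_force: 59.2
time_s: 10.35
position: [0.4638, -0.0906, 0.2309]
tool_rot: [[-1.0, -0.001, 0.006], [-0.001, 1.0, -0.003], [-0.006, -0.003, -1.0]]
ft_force: [0.2, 0.2, -2.8]
grip_width: 0.0314
gripper_force: 59.9
```

```bash
python3 -m jog '[{"linear":[-0.1,0.4,0],"roll":0},{"linear":[-0.2,0.8,0],"roll":0},{"linear":[-0.23,0.94,0],"roll":0},{"linear":[-0.23,0.94,0],"roll":0},{"linear":[-0.23,0.94,0],"roll":0},{"linear":[-0.23,0.94,0],"roll":0},{"linear":[-0.23,0.94,0],"roll":0},{"linear":[-0.23,0.94,0],"roll":0},{"linear":[-0.23,0.94,0],"roll":0},{"linear":[-0.23,0.94,0],"roll":0},{"linear":[-0.23,0.94,0],"roll":0},{"linear":[-0.23,0.9,0],"roll":0}]'
python3 -m jog '[{"linear":[-0.08,0.5,0],"roll":0},{"linear":[0,0,0.3],"roll":0},{"linear":[0,0,0.8],"roll":0},{"linear":[0,0,0.9],"roll":0},{"linear":[0,0,0.8],"roll":0},{"linear":[0,0,0.6],"roll":0},{"linear":[0,0,0.3],"roll":0},{"linear":[0,0,0],"roll":0},{"linear":[0,0,0],"roll":0}]'
python3 - <<'E'
from rig import env,optics
import cv2
im=optics.get_image('scene')[:,:,::-1]
a=cv2.resize(im[140:240,390:550],(800,500),interpolation=cv2.INTER_CUBIC);cv2.imwrite('pics/s5.png',a)
E
```

```text
time_s: 11.35
position: [0.5661, 0.3342, 0.225]
tool_rot: [[-1.0, -0.001, -0.003], [-0.001, 1.0, -0.001], [0.003, -0.001, -1.0]]
ft_force: [1.5, -0.2, -0.9]
grip_width: 0.0314
gripper_force: 59.9
time_s: 12.1
position: [0.5692, 0.352, 0.0778]
tool_rot: [[-1.0, -0.0, -0.003], [-0.0, 1.0, -0.001], [0.003, -0.001, -1.0]]
ft_force: [0.5, -1.1, -2.4]
grip_width: 0.0315
gripper_force: 60.0
```

View pics/s5.png

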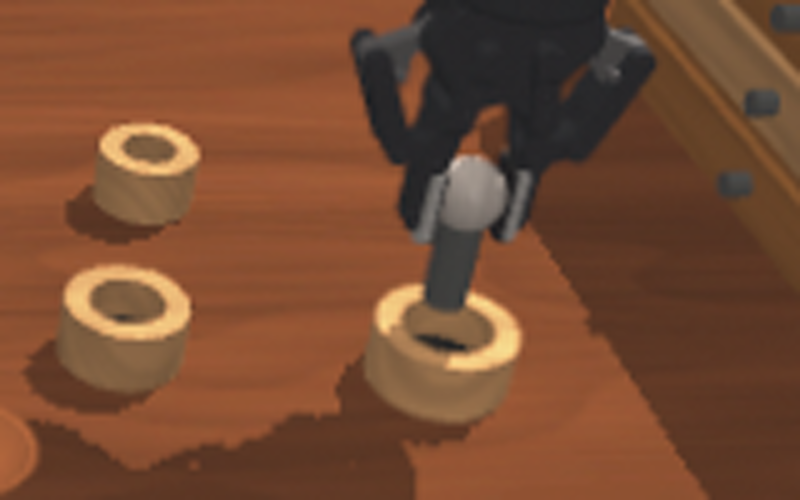

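The m foot hangs just over the hole of holder m, about 3–5 mm short in x. Nudging it, then releasing.

```bash
python3 -m jog '[{"linear":[-0.09,0.02,0],"roll":0},{"linear":[0,0,0.3],"roll":0},{"linear":[0,0,0.25],"roll":0},{"linear":[0,0,0.18],"roll":0},{"linear":[0,0,0],"roll":0},{"linear":[0,0,0],"roll":0}]'
python3 -m jog '[{"linear":[0,0,0],"roll":0},{"linear":[0,0,0],"roll":0},{"linear":[0,0,0],"roll":0},{"linear":[0,0,0],"roll":0},{"linear":[0,0,0],"roll":0},{"linear":[0,0,-0.3],"roll":0},{"linear":[0,0,-0.9],"roll":0},{"linear":[0,0,-0.9],"roll":0},{"linear":[0,0,-0.9],"roll":0},{"linear":[0,0,-0.9],"roll":0},{"linear":[0,0,-0.7],"roll":0},{"linear":[0,0,0],"roll":0}]' 0.4
```

```text
time_s: 12.65
position: [0.5731, 0.3529, 0.0494]
tool_rot: [[-1.0, -0.001, -0.001], [-0.001, 1.0, -0.001], [0.001, -0.001, -1.0]]
ft_force: [1.0, 0.7, -2.0]
grip_width: 0.0312
gripper_force: 60.0
time_s: 13.65
position: [0.5748, 0.3537, 0.2425]
tool_rot: [[-1.0, -0.001, 0.012], [-0.001, 1.0, 0.005], [-0.012, 0.005, -1.0]]
ft_force: [0.6, 0.6, 1.1]
grip_width: 0.06
gripper_force: 0.0
```

```bash
python3 -m jog '[{"linear":[0.3,-0.7,0],"roll":0},{"linear":[0.4,-0.86,0],"roll":0},{"linear":[0.4,-0.86,0],"roll":0},{"linear":[0.4,-0.86,0],"roll":0},{"linear":[0.4,-0.86,0],"roll":0},{"linear":[0.4,-0.86,0],"roll":0},{"linear":[0.4,-0.86,0],"roll":0},{"linear":[0.4,-0.8,0],"roll":0},{"linear":[0.16,-0.22,0],"roll":0},{"linear":[0,0,0],"roll":0},{"linear":[0,0,0],"roll":0}]' 0
python3 - <<'E'
from h import *
wball('w6',.067,(.4444,.0775))
E
```

```text
time_s: 14.57
position: [0.4434, 0.0778, 0.2347]
tool_rot: [[-1.0, 0.001, 0.001], [0.001, 1.0, 0.0], [-0.001, 0.0, -1.0]]
ft_force: [-0.4, -0.1, 0.7]
grip_width: 0.0428
gripper_force: 0.0
[311 165  16  25 293] [0.4416 0.0789 0.067 ] tcp [0.4434 0.0778 0.2347] tool units xy 0.04 0.03
```

View pics/w6.png

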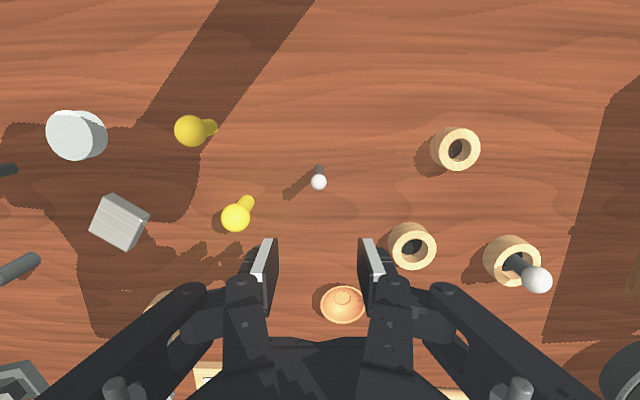

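The xs ball is at (318.5,182), and the m punch stands in its holder. Holder xs has its rim centre at about (457,149), holder s at about (412,247).

Run:
```python
from h import *
from rig import optics
c=optics.calibration('wrist')
print('xs',plane(c,(318.5,182),.067))
im=cv2.imread('pics/w6.png');H,S,V=cv2.split(cv2.cvtColor(im,cv2.COLOR_BGR2HSV))
m=((H>10)&(H<28)&(S<150)&(V>165)).astype(np.uint8)
for k in cv2.findContours(m,cv2.RETR_EXTERNAL,cv2.CHAIN_APPROX_NONE)[0]:
    if cv2.contourArea(k)>400:
        e=cv2.fitEllipse(cv2.convexHull(k));a=plane(c,e[0],.032)
        if .3<a[0]<.65 and 0<a[1]<.45:
            h=cv2.convexHull(k)[:,0]; w=np.array([plane(c,q.astype(float),.032)[:2] for q in h]);(o,r)=cv2.minEnclosingCircle(w.astype(np.float32));print(np.round(e[0],1),np.round(e[1],1),a.round(4),np.round(o,4),round(r,4))
```

```text
xs [0.44743638 0.07944638 0.067     ]
[342.7 304.3] [38.1 44.9] [0.6357 0.1142 0.032 ] [0.6366 0.1142] 0.0328
[517.8 264.6] [49.4 67.5] [0.5739 0.3552 0.032 ] [0.5747 0.3593] 0.0594
[412.3 245.8] [45.5 50.1] [0.5437 0.2039 0.032 ] [0.5442 0.2026] 0.0375
[256.5 199.8] [ 65.5 104.7] [0.4796 0.002  0.032 ] [4.805e-01 1.000e-04] 0.0678
[262.4 154.6] [28.8 59.3] [0.4227 0.0126 0.032 ] [0.4239 0.0129] 0.035
[456.5 147.2] [44.6 48.7] [0.4134 0.2446 0.032 ] [0.4118 0.2448] 0.0319
```

```bash
python3 -m jog '[{"linear":[-0.06,0.02,0.4],"roll":0},{"linear":[0,0,0.9],"roll":0},{"linear":[0,0,0.9],"roll":0},{"linear":[0,0,0.9],"roll":0},{"linear":[0,0,0.8],"roll":0},{"linear":[0,0,0.5],"roll":0},{"linear":[0,0,0.25],"roll":0},{"linear":[0,0,0],"roll":0},{"linear":[0,0,0],"roll":0}]'
python3 -m jog '[{"linear":[0,0,0],"roll":0},{"linear":[0,0,0],"roll":0},{"linear":[0,0,0],"roll":0},{"linear":[0,0,0],"roll":0},{"linear":[0,0,0],"roll":0},{"linear":[0,0,0],"roll":0},{"linear":[0,0,0],"roll":0}]' -1 50
python3 -m jog '[{"linear":[0,0,-0.3],"roll":0},{"linear":[0,0,-0.6],"roll":0},{"linear":[0,0,-0.9],"roll":0},{"linear":[0,0,-0.9],"roll":0},{"linear":[0,0,-0.3],"roll":0},{"linear":[0.1,0.5,0],"roll":0},{"linear":[0.15,0.8,0],"roll":0},{"linear":[0.15,0.9,0],"roll":0},{"linear":[0.15,0.9,0],"roll":0},{"linear":[0.15,0.7,0],"roll":0},{"linear":[0.05,0.35,0],"roll":0},{"linear":[0,0,0],"roll":0}]'
```

```text
time_s: 15.37
position: [0.446, 0.0795, 0.0479]
tool_rot: [[-1.0, -0.002, -0.001], [-0.002, 1.0, 0.0], [0.001, 0.0, -1.0]]
ft_force: [-0.0, 0.8, 0.2]
grip_width: 0.0425
gripper_force: 0.0
time_s: 15.95
position: [0.4463, 0.0786, 0.0491]
tool_rot: [[-1.0, -0.0, 0.003], [-0.0, 1.0, -0.0], [-0.003, -0.0, -1.0]]
ft_force: [-0.0, 0.0, 6.4]
grip_width: 0.0146
gripper_force: 48.6
time_s: 16.95
position: [0.4145, 0.2468, 0.1683]
tool_rot: [[-1.0, -0.004, 0.0], [-0.004, 1.0, 0.001], [-0.0, 0.001, -1.0]]
ft_force: [-0.7, -0.5, -1.6]
grip_width: 0.0142
gripper_force: 48.9
```

```bash
python3 -m jog '[{"linear":[0,-0.04,0.4],"roll":0},{"linear":[0,0,0.7],"roll":0},{"linear":[0,0,0.6],"roll":0},{"linear":[0,0,0.4],"roll":0},{"linear":[0,0,0],"roll":0},{"linear":[0,0,0],"roll":0}]'
python3 - <<'E'
from rig import env,optics
import cv2
im=optics.get_image('scene')[:,:,::-1]
a=cv2.resize(im[110:210,350:510],(800,500),interpolation=cv2.INTER_CUBIC);cv2.imwrite('pics/s7.png',a)
E
```

```text
time_s: 17.45
position: [0.4156, 0.2423, 0.0842]
tool_rot: [[-1.0, 0.0, -0.001], [0.0, 1.0, -0.0], [0.001, -0.0, -1.0]]
ft_force: [0.9, -0.3, -1.1]
grip_width: 0.0147
gripper_force: 49.5
```

View pics/s7.png

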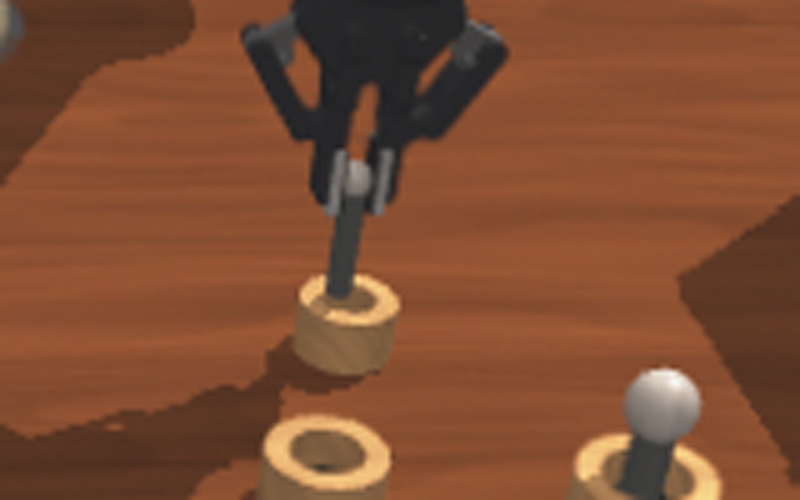

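The m punch stands upright in its holder. The xs foot is at the hole but about 4 mm short in +y. Correcting that and releasing.

```bash
python3 -m jog '[{"linear":[-0.03,0.1,0],"roll":0},{"linear":[0,0,0],"roll":0},{"linear":[0,0,0.2],"roll":0},{"linear":[0,0,0.2],"roll":0},{"linear":[0,0,0.2],"roll":0},{"linear":[0,0,0],"roll":0},{"linear":[0,0,0],"roll":0}]'
python3 -m jog '[{"linear":[0,0,0],"roll":0},{"linear":[0,0,0],"roll":0},{"linear":[0,0,0],"roll":0},{"linear":[0,0,0],"roll":0},{"linear":[0,0,0],"roll":0},{"linear":[0,0,-0.3],"roll":0},{"linear":[0,0,-0.9],"roll":0},{"linear":[0,0,-0.9],"roll":0},{"linear":[0,0,-0.9],"roll":0},{"linear":[0,0,-0.9],"roll":0},{"linear":[0,0,-0.4],"roll":0},{"linear":[0,0,0],"roll":0}]' 0.2
```

```text
time_s: 18.08
position: [0.4163, 0.2468, 0.0594]
tool_rot: [[-1.0, -0.001, -0.002], [-0.001, 1.0, -0.0], [0.002, -0.0, -1.0]]
ft_force: [1.0, -0.1, -0.5]
grip_width: 0.015
gripper_force: 51.7
time_s: 19.08
position: [0.4179, 0.2474, 0.2361]
tool_rot: [[-1.0, -0.001, 0.008], [-0.001, 1.0, 0.002], [-0.008, 0.002, -1.0]]
ft_force: [-0.2, 0.2, 0.1]
grip_width: 0.0511
gripper_force: 0.0
```

```bash
python3 -m jog '[{"linear":[0,-0.6,0],"roll":0},{"linear":[0,-0.95,0],"roll":0},{"linear":[0,-0.95,0],"roll":0},{"linear":[0,-0.95,0],"roll":0},{"linear":[0,-0.95,0],"roll":0},{"linear":[0,-0.95,0],"roll":0},{"linear":[0,-0.95,0],"roll":0},{"linear":[0,-0.95,0],"roll":0},{"linear":[0,-0.95,0],"roll":0},{"linear":[0,-0.95,0],"roll":0},{"linear":[0,-0.95,0],"roll":0},{"linear":[0,-0.95,0],"roll":0}]' 0.2
python3 -m jog '[{"linear":[-0.3,-0.95,0],"roll":0},{"linear":[-0.27,-0.95,0],"roll":0},{"linear":[0,-0.95,0],"roll":0},{"linear":[0,-0.75,0],"roll":0},{"linear":[0,-0.27,0],"roll":0},{"linear":[0,0,0],"roll":0},{"linear":[0,0,0],"roll":0}]'
python3 - <<'E'
from h import *
wball('w8',.063,(.4404,-.35))
E
```

```text
time_s: 20.08
position: [0.4161, -0.1967, 0.2311]
tool_rot: [[-1.0, -0.0, -0.001], [-0.0, 1.0, 0.001], [0.001, 0.001, -1.0]]
ft_force: [1.8, 0.8, -0.2]
grip_width: 0.0513
gripper_force: 0.0
time_s: 20.67
position: [0.4395, -0.3492, 0.2311]
tool_rot: [[-1.0, -0.0, -0.001], [-0.0, 1.0, 0.002], [0.001, 0.002, -1.0]]
ft_force: [1.5, 0.8, -0.0]
grip_width: 0.0509
gripper_force: 0.0
[307 164  23  30 496] [ 0.4391 -0.3483  0.063 ] tcp [ 0.4395 -0.3492  0.2311] tool units xy 0.01 0.02
```

```bash
python3 -m jog '[{"linear":[-0.06,0,0.4],"roll":0},{"linear":[0,0,0.9],"roll":0},{"linear":[0,0,0.9],"roll":0},{"linear":[0,0,0.9],"roll":0},{"linear":[0,0,0.8],"roll":0},{"linear":[0,0,0.5],"roll":0},{"linear":[0,0,0.3],"roll":0},{"linear":[0,0,0],"roll":0},{"linear":[0,0,0],"roll":0}]'
python3 -m jog '[{"linear":[0,0,0],"roll":0},{"linear":[0,0,0],"roll":0},{"linear":[0,0,0],"roll":0},{"linear":[0,0,0],"roll":0},{"linear":[0,0,0],"roll":0},{"linear":[0,0,0],"roll":0},{"linear":[0,0,0],"roll":0}]' -1 50
python3 -m jog '[{"linear":[0,0,-0.3],"roll":0},{"linear":[0,0,-0.6],"roll":0},{"linear":[0,0,-0.9],"roll":0},{"linear":[0,0,-0.9],"roll":0},{"linear":[0,0,-0.9],"roll":0},{"linear":[0,0,-0.7],"roll":0},{"linear":[0,0,-0.2],"roll":0},{"linear":[0,0,0],"roll":0}]'
```

```text
time_s: 21.47
position: [0.4425, -0.3486, 0.0445]
tool_rot: [[-1.0, -0.002, -0.0], [-0.002, 1.0, 0.0], [0.0, 0.0, -1.0]]
ft_force: [0.8, -0.9, 1.0]
grip_width: 0.0515
gripper_force: 0.0
time_s: 22.05
position: [0.4427, -0.3501, 0.0456]
tool_rot: [[-1.0, -0.001, 0.002], [-0.001, 1.0, -0.002], [-0.002, -0.002, -1.0]]
ft_force: [0.3, 1.7, 6.7]
grip_width: 0.0236
gripper_force: 48.6
time_s: 22.72
position: [0.4425, -0.3502, 0.2264]
tool_rot: [[-1.0, -0.001, 0.003], [-0.001, 1.0, -0.004], [-0.003, -0.004, -1.0]]
ft_force: [1.3, -1.4, -1.9]
grip_width: 0.0228
gripper_force: 49.1
```

```bash
python3 -m jog '[{"linear":[-0.1,0.4,0],"roll":0},{"linear":[-0.15,0.8,0],"roll":0},{"linear":[-0.18,0.94,0],"roll":0},{"linear":[-0.18,0.94,0],"roll":0},{"linear":[-0.18,0.94,0],"roll":0},{"linear":[-0.18,0.94,0],"roll":0},{"linear":[-0.18,0.94,0],"roll":0},{"linear":[-0.18,0.94,0],"roll":0},{"linear":[-0.18,0.94,0],"roll":0},{"linear":[-0.18,0.94,0],"roll":0},{"linear":[-0.18,0.94,0],"roll":0},{"linear":[-0.18,0.94,0],"roll":0}]'
python3 -m jog '[{"linear":[-0.18,0.94,0],"roll":0},{"linear":[-0.18,0.94,0],"roll":0},{"linear":[-0.15,0.9,0],"roll":0},{"linear":[-0.08,0.5,0],"roll":0},{"linear":[0,0,0.4],"roll":0},{"linear":[0,0,0.8],"roll":0},{"linear":[0,0,0.9],"roll":0},{"linear":[0,0,0.7],"roll":0},{"linear":[0,0,0.5],"roll":0},{"linear":[0,0,0.2],"roll":0},{"linear":[0,0,0],"roll":0},{"linear":[0,0,0],"roll":0}]'
python3 - <<'E'
from rig import env,optics
import cv2
im=optics.get_image('scene')[:,:,::-1]
a=cv2.resize(im[140:240,350:510],(800,500),interpolation=cv2.INTER_CUBIC);cv2.imwrite('pics/s9.png',a)
E
```

```text
time_s: 23.72
position: [0.5227, 0.0769, 0.222]
tool_rot: [[-1.0, -0.001, -0.004], [-0.001, 1.0, 0.0], [0.004, 0.0, -1.0]]
ft_force: [1.0, -0.5, -2.1]
grip_width: 0.0231
gripper_force: 49.2
time_s: 24.72
position: [0.5472, 0.2057, 0.084]
tool_rot: [[-1.0, -0.001, -0.001], [-0.001, 1.0, -0.0], [0.001, -0.0, -1.0]]
ft_force: [0.9, 0.2, -1.3]
grip_width: 0.0232
gripper_force: 49.3
```

View pics/s9.png

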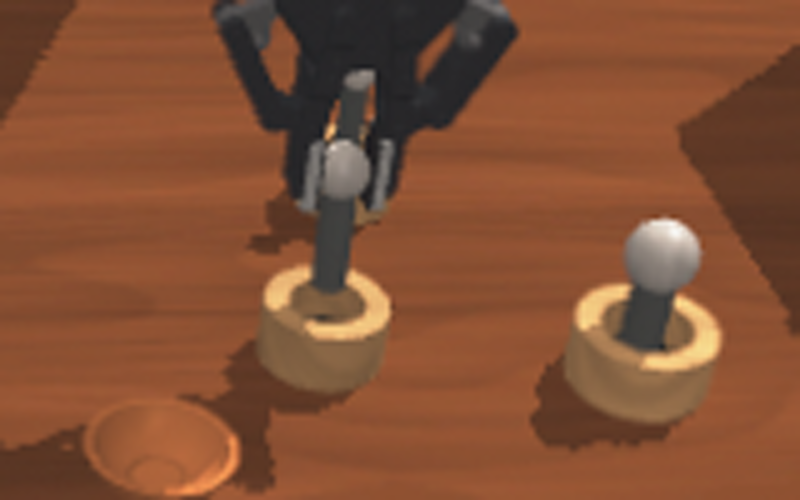

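The s foot is over holder s, about 3 mm short in x. The xs and m punches stand in place. Lowering s and releasing.

```bash
python3 -m jog '[{"linear":[-0.07,-0.02,0],"roll":0},{"linear":[0,0,0],"roll":0},{"linear":[0,0,0.3],"roll":0},{"linear":[0,0,0.2],"roll":0},{"linear":[0,0,0.18],"roll":0},{"linear":[0,0,0],"roll":0},{"linear":[0,0,0],"roll":0}]'
python3 -m jog '[{"linear":[0,0,0],"roll":0},{"linear":[0,0,0],"roll":0},{"linear":[0,0,0],"roll":0},{"linear":[0,0,0],"roll":0},{"linear":[0,0,0],"roll":0},{"linear":[0,0,-0.3],"roll":0},{"linear":[0,0,-0.9],"roll":0},{"linear":[0,0,-0.9],"roll":0},{"linear":[0,0,-0.9],"roll":0},{"linear":[0,0,-0.9],"roll":0},{"linear":[0,0,-0.9],"roll":0},{"linear":[0,0,-0.5],"roll":0}]' 0.2
python3 -m jog '[{"linear":[0.9,0,0],"roll":0},{"linear":[0.9,0,0],"roll":0},{"linear":[0.9,0,0],"roll":0},{"linear":[0.9,0,0],"roll":0},{"linear":[0,0,0],"roll":0},{"linear":[0,0,0],"roll":0},{"linear":[0,0,0],"roll":0}]'
python3 - <<'E'
from rig import env,optics
import cv2
im=optics.get_image('scene')[:,:,::-1]
a=cv2.resize(im[130:280,150:530],(798,315),interpolation=cv2.INTER_CUBIC);cv2.imwrite('pics/s10.png',a);cv2.imwrite('pics/top10.png',optics.get_image('top')[:,:,::-1])
E
```

```text
time_s: 25.35
position: [0.5503, 0.2046, 0.0569]
tool_rot: [[-1.0, -0.001, -0.0], [-0.001, 1.0, -0.0], [0.0, -0.0, -1.0]]
ft_force: [-0.6, 0.5, -1.5]
grip_width: 0.0233
gripper_force: 49.5
time_s: 26.35
position: [0.5507, 0.2048, 0.2736]
tool_rot: [[-1.0, -0.001, 0.006], [-0.001, 1.0, 0.001], [-0.006, 0.001, -1.0]]
ft_force: [0.2, 0.0, 1.0]
grip_width: 0.051
gripper_force: 0.0
time_s: 26.93
position: [0.4068, 0.2046, 0.2693]
tool_rot: [[-1.0, -0.001, 0.001], [-0.001, 1.0, 0.0], [-0.001, 0.0, -1.0]]
ft_force: [-0.1, -0.0, -0.6]
grip_width: 0.0511
gripper_force: 0.0
```

View pics/s10.png

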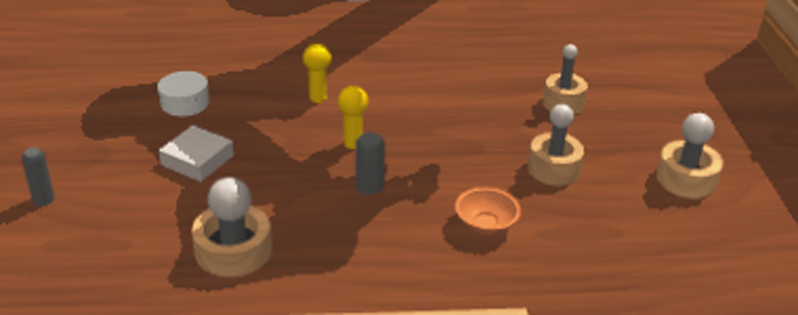

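All four punches stand in their own holders, and the flats and look-alikes are where they were. One quick numeric check before I hand in.

Run:
```python
from h import *
from rig import env,optics
s=optics.calibration('scene')
for k,(u,v),z in(('xs',(570,51),.077),('s',(562,116),.073),('m',(699,128),.069),('l',(230,199),.065)):
    print(k,plane(s,(150+u/2.1,130+v/2.1),z).round(3))
print(env.observe()['time_s']);print(env.close_job())
```

```text
xs [0.422 0.245 0.077]
s [0.555 0.206 0.073]
m [0.577 0.354 0.069]
l [ 0.675 -0.145  0.065]
27.0333
the job is handed in; nothing more can be done
None
```

All four ball-headed punches stand upright in the holders of their own rank, the flat-topped punches and yellow look-alikes were left alone, and the job was handed in at about 27 s; the hand-in returned no verdict.

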